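Put the lids back on the storage jars

ROBOT

A 6-joint arm with a two-finger parallel gripper is mounted at the origin on the work surface. World frame = base frame: x ahead of the robot, y to its left, z up, the work surface at z = 0. Lengths are in m, angles in degrees, forces in N, time in s.
With the tool pointing down it reaches from about 0.35 to 0.875 m from the base axis. Payload 4.2 kg.
Tool frame: the origin (TCP) lies midway between the tips of the shut fingers; the grasp point (between the pads) lies 19 mm behind it; z points along the fingers, y is the line along which they close (so a half turn about z gives the same grasp; the last joint's range is limited). The gripper opens to 87 mm and grips with 3 to 60 N. Pads are 19 mm wide; open, the fingers measure 117 mm over their backs; the gripper's body (75 mm by 190 mm) begins 51 mm behind the grasp point.
Start: joints at [80.879, 22.042, 0.453, 0, -68.411, -14.817], TCP at [0.254, 0.571, 0.202] pointing down, gripper open.
Joint ranges: [-179.83, 179.83], [-69.29, 118.12], [-61.27, 80.66], [-181.25, 117.63], [-171.15, -9.14], [-177.46, 177.46]. Speed limits (degrees/s): [159.86, 159.86, 180, 180, 180, 180].

INTERFACE

Orientations are given as [roll, pitch, yaw] about the fixed x, y, z axes, in that order (R = Rz(yaw) Ry(pitch) Rx(roll)).
In Python, from workcell import env gives the robot as it stands. The module is installed in compiled form; this text tells all that it offers. Calls block until the motion is done:
- env.goto(position, orientation): joint-space move of the TCP to a pose.
- env.move_straight(position, rotation=None, rate=0.15, force_limit=None): straight line of the TCP; rotation=None keeps the orientation; rate is the mean speed in m/s. With force_limit (N) it stops when the force on the tool has changed by that much, and returns True; else False.
- env.set_joints(angles): joint-space move.
- env.gripper_to(opening, grasp_force=None): opening from 0.0 (shut) to 1.0 (fully open); grasp_force is the grip in N (None keeps the last); returns when the fingers have stopped.
- env.dwell(seconds).
- env.inverse_kinematics(position, orientation): joint angles nearest the present ones, or None.
- env.read_state(): the state.
- env.grab_frame(name): name is "side" or "top"; returns a dict with "image" (480x640x3 uint8, blue, green, red), "fx", "fy", "cx", "cy" (pixels), "position" and "orientation" of the camera in the world. Camera axes: x right, y up, looking along -z (the intrinsics and any distortion apply to the point x, -y, -z); pixel columns grow to the right and rows downward; lengths in m; the calibration is good to about 2 mm. A picture is of the moment at which its call begins. There is no depth.
A pose or a line that the arm cannot do raises env.Unreachable and nothing moves.
- env.close_job(): hands the job in; it is judged then, once.
Trained networks look in a picture, given as the dict that the camera call returned (one of the last four; its "shot" number tells which), for a name from the list of things; names that differ only in an ending like _2 or _b are one class to them, and where a whole thing is asked for, a point or a joint stands for the part that bears it (a point fixed in the world has none). Each returns a list of dicts, best first, with "score" (0 to 1); they miss things now and then, are a little off and sometimes report something else, mostly with a low value. They report only what shows in the picture. A call takes as long as a camera call. They do not tell look-alikes from the thing itself.
- env.search_frame(picture, thing): "xyz" ([x, y, z] in m, in world coordinates, good to about 4 mm: the middle of the surface that is visible of it).
- env.trace(picture, thing): "mask" (480x640 bool, what is visible of it).
The state is a dict: "clock": time; "joint_positions": joint angles; "qvel": joint speeds; "joint_torque": joint torques, N m; "position": TCP position; "tool_rot": TCP orientation; "force": force on the tool from outside, world axes, zero at the start; "wrist_torque": the same for the moment, N m; "opening": opening from 0.0 (shut) to 1.0 (fully open); "finger_force": force on a finger pad.
Only numpy, scipy, OpenCV 4.12 (cv2) and the standard library are available. Lean on these libraries where they do the work, as an engineer would, in place of code of your own. Each camera call takes 0.05 s, during which the arm holds its last target. There are 200 camera calls.

TASK

The four storage jars are washed and dry: take the pile of wooden lids apart and put each lid on its own jar, the largest lid on the widest jar and so on down to the smallest, sitting flat on the rim with its stopper in the mouth. Set the lids down, do not drop them; leave the jars standing where they are and do not disturb the espresso cup or the tea tin.

Things in the scene. Friction and masses are not known exactly. Their poses are not given: they have to be found in the camera images.
- lid_large: The largest of four flat round wooden lids piled by size, centres within 4 mm of the next. Bottom of the pile, on the worktop. Disc 70 mm across, 10 mm thick; under it a stopper 46 mm across, 10 mm deep, foot tapered to 42 mm. Origin: centre of the foot, z up; disc from z = 10 to 20 mm, the next lid's foot at z = 20 mm. Grasp across the disc. About 40 g. Belongs on jar_large.
- lid_medium: The second largest of four flat round wooden lids piled by size, centres within 4 mm of the next. Stands on lid_large. Disc 60 mm across, 10 mm thick; under it a stopper 36 mm across, 10 mm deep, foot tapered to 32 mm. Origin: centre of the foot, z up; disc from z = 10 to 20 mm, the next lid's foot at z = 20 mm. Grasp across the disc. About 30 g. Belongs on jar_medium.
- lid_small: The third largest of four flat round wooden lids piled by size, centres within 4 mm of the next. Stands on lid_medium. Disc 50 mm across, 10 mm thick; under it a stopper 26 mm across, 10 mm deep, foot tapered to 22 mm. Origin: centre of the foot, z up; disc from z = 10 to 20 mm, the next lid's foot at z = 20 mm. Grasp across the disc. About 21 g. Belongs on jar_small.
- lid_mini: The smallest of four flat round wooden lids piled by size, centres within 4 mm of the next. Top of the pile, on lid_small. Disc 40 mm across, 10 mm thick; under it a stopper 16 mm across, 10 mm deep, foot tapered to 12 mm. Origin: centre of the foot, z up; disc from z = 10 to 20 mm, the next lid's foot at z = 20 mm. Grasp across the disc. About 13 g. Belongs on jar_mini.
- jar_large: The largest of four round open white stoneware jars, 66 mm tall: body 84 mm across up to 40 mm, sloping shoulder, neck (top 16 mm) 62 mm across, mouth 56 mm. About 300 g, loose, upright on the worktop. Origin: centre of underside, z up. Seated, lid_large's disc lies on the rim, overhanging 4 mm; stopper play 5 mm each way; lid's origin 56 mm above the jar's.
- jar_medium: The second largest of four round open white stoneware jars, 60 mm tall: body 72 mm across up to 34 mm, sloping shoulder, neck (top 16 mm) 52 mm across, mouth 46 mm. About 230 g, loose, upright on the worktop. Origin: centre of underside, z up. Seated, lid_medium's disc lies on the rim, overhanging 4 mm; stopper play 5 mm each way; lid's origin 50 mm above the jar's.
- jar_small: The third largest of four round open white stoneware jars, 56 mm tall: body 60 mm across up to 30 mm, sloping shoulder, neck (top 16 mm) 42 mm across, mouth 36 mm. About 170 g, loose, upright on the worktop. Origin: centre of underside, z up. Seated, lid_small's disc lies on the rim, overhanging 4 mm; stopper play 5 mm each way; lid's origin 46 mm above the jar's.
- jar_mini: The smallest of four round open white stoneware jars, 52 mm tall: body 50 mm across up to 26 mm, sloping shoulder, neck (top 16 mm) 32 mm across, mouth 26 mm. About 120 g, loose, upright on the worktop. Origin: centre of underside, z up. Seated, lid_mini's disc lies on the rim, overhanging 4 mm; stopper play 5 mm each way; lid's origin 42 mm above the jar's.
- espresso_cup: Bystander: blue glazed espresso cup, 60 mm across the rim, 55 mm tall, with a handle at its +y side. Origin: centre of its underside. Not to be disturbed.
- tea_tin: Bystander: closed rectangular steel tea tin, 78 x 54 mm, 55 mm tall, with a dark lid. Origin: centre of its underside, x along its length. Not to be disturbed.
Mind the look-alikes: they are no part of the job. Leave any black look-alike of the lid_mini alone. What is shaped like the lid_large but yellow is not meant.

How it is judged:
By the outcome, as a careful person would: the job done as asked, in the order asked, and still so for the second after the job is handed in, with the robot touching nothing.
It also fails if it takes over 106 s, if anything falls off the work surface, if the arm or the gripper's body presses on something with over 40 N, if the wrist force passes 120 N, or if a joint passes its speed limit or range.

## Working session

There is one attempt and no reset: what is moved stays moved. The work goes in short steps, each a Python script; the robot and the scene stay as the last script left them, time stands still between calls to the robot, and variables do not carry over. Pictures are saved under pics/ and viewed, at most 14 in all, crops included, and the job is handed in when it is done.

```bash
mkdir -p pics
python3 - <<'E'
from workcell import env
import cv2,numpy as np
for n in ["top","side"]:
    f=env.grab_frame(n); cv2.imwrite(f"pics/{n}0.png",f["image"])
    print(n,{k:v for k,v in f.items() if k!="image"})
    for t in ["lid_large","lid_medium","lid_small","lid_mini","jar_large","jar_medium","jar_small","jar_mini","espresso_cup","tea_tin"]:
        print(t,[(np.round(d["xyz"],3).tolist(),round(d["score"],2)) for d in env.search_frame(f,t)])
print(env.read_state()["clock"])
E
```

```text
top {'fx': 571.5211824209896, 'fy': 571.5211824209896, 'cx': 320.1223304518549, 'cy': 238.33015844071755, 'position': array([ 0.50547923, -0.00796558,  1.17625103]), 'orientation': array([  2.81089903,  -0.40260976, -90.87498536]), 'shot': 1}
lid_large [([0.594, -0.313, 0.021], 0.9), ([0.638, -0.186, 0.021], 0.68)]
lid_medium [([0.644, -0.196, 0.039], 0.64), ([0.452, -0.29, 0.037], 0.62)]
lid_small [([0.645, -0.192, 0.056], 0.55)]
lid_mini [([0.649, -0.206, 0.078], 0.83), ([0.627, -0.105, 0.02], 0.58)]
jar_large [([0.45, -0.292, 0.039], 0.89)]
jar_medium [([0.477, -0.106, 0.032], 0.77), ([0.639, 0.171, 0.029], 0.74), ([0.646, -0.194, 0.04], 0.64)]
jar_small [([0.641, 0.17, 0.032], 0.58)]
jar_mini [([0.477, 0.097, 0.026], 0.7)]
espresso_cup [([0.458, 0.273, 0.024], 0.77)]
tea_tin []
side {'fx': 529.2710026804508, 'fy': 529.2710026804508, 'cx': 316.2008914848898, 'cy': 234.16628138404388, 'position': array([ 0.13990012, -0.53382607,  0.59152508]), 'orientation': array([ 52.28339735,  -0.65050929, -38.95099176]), 'shot': 2}
lid_large [([0.588, -0.319, 0.02], 0.77), ([0.627, -0.22, 0.023], 0.56)]
lid_medium [([0.637, -0.217, 0.038], 0.68)]
lid_small [([0.639, -0.212, 0.059], 0.97)]
lid_mini [([0.623, -0.11, 0.022], 0.97), ([0.644, -0.21, 0.076], 0.89)]
jar_large [([0.443, -0.294, 0.044], 0.84)]
jar_medium [([0.47, -0.113, 0.034], 0.85)]
jar_small [([0.633, 0.151, 0.036], 0.8)]
jar_mini [([0.466, 0.082, 0.031], 0.91)]
espresso_cup [([0.454, 0.25, 0.037], 0.93)]
tea_tin [([0.615, -0.034, 0.05], 0.65)]
1.1
```

View pictures.

View pics/top0.png

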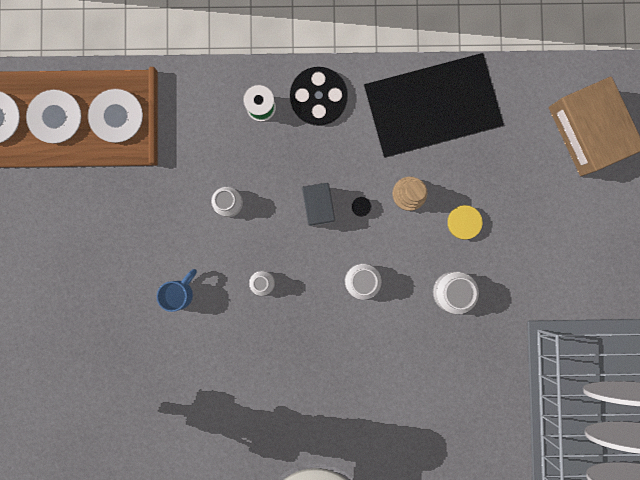

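View pics/side0.png

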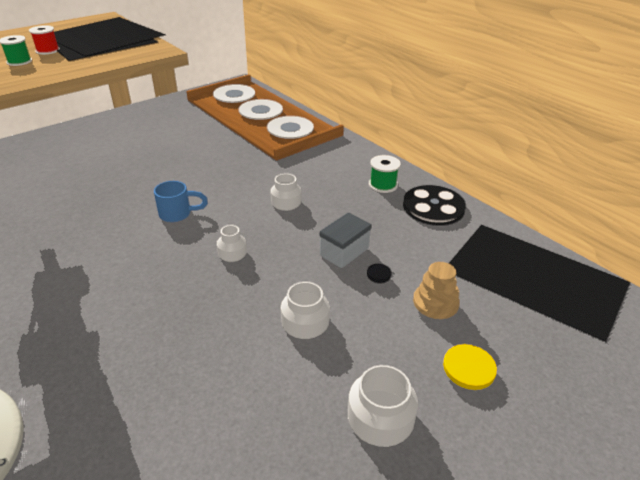

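Top view: jars at pixels large (456,293), medium (363,282), small (226,201), mini (261,284). The pile is at (410,193). Both views agree on this. For the look-alikes, black disc (361,206) and yellow disc (465,222), neither is wooden or in the pile. The wooden pile at (410,193) is the one that fits the description. I'll confirm that in a crop while measuring.

```bash
cat > h.py <<'E'
from workcell import env
import cv2,numpy as np
from scipy.optimize import least_squares
from scipy.spatial.transform import Rotation as R
S=["large","medium","small","mini"]
LID={"large":(35,23,21),"medium":(30,18,16),"small":(25,13,11),"mini":(20,8,6)}
JAR={"large":(42,40,66,31),"medium":(36,34,60,26),"small":(30,30,56,21),"mini":(25,26,52,16)}
def profile(t):
    k,s=t.split("_")
    if k=="lid":
        a,b,c=LID[s]; p=[(c,0),(b,3),(b,10),(a,10),(a,20)]
    else:
        a,h,H,n=JAR[s]; p=[(a,0),(a,h),(n,H-16),(n,H)]
    th=np.linspace(0,2*np.pi,73)
    return np.array([(r*np.cos(x),r*np.sin(x),z) for r,z in p for x in th])/1000
def project(f,P):
    q=R.from_euler("xyz",f["orientation"],degrees=True).inv().apply(P-f["position"])
    return np.c_[f["cx"]-f["fx"]*q[:,0]/q[:,2], f["cy"]+f["fy"]*q[:,1]/q[:,2]]
def box(p): return np.r_[p.min(0),p.max(0)]
def measure(frames,t,guess):
    """fit x,y,z of origin to the trace masks' bounding boxes in all frames"""
    prof=profile(t); obs=[]; guess=np.array(guess,float)
    for f in frames:
        c=box(project(f,prof+guess)); best=None
        for d in env.trace(f,t):
            ys,xs=np.nonzero(d["mask"]); b=np.r_[xs.min(),ys.min(),xs.max()+1,ys.max()+1].astype(float)
            e=abs(b-c).max()
            if e<30 and (best is None or e<best[0]): best=(e,b)
        if best is not None: obs.append((f,best[1]))
    if not obs: return None
    fun=lambda x:np.concatenate([box(project(f,prof+x))-b for f,b in obs])
    # soft_l1: tolerate an occluded/ragged edge
    r=least_squares(fun,guess,loss="soft_l1",x_scale=.01,diff_step=1e-5)
    return r.x,np.round(fun(r.x),1),len(obs)
E
python3 - <<'E'
from h import *
F=[env.grab_frame(n) for n in ["top","side"]]
G={"jar_large":(.45,-.292),"jar_medium":(.475,-.108),"jar_small":(.639,.165),"jar_mini":(.475,.093)}
for s in S: 
    r=measure(F,"jar_"+s,G["jar_"+s]+(0,)); print("jar",s,r and (np.round(r[0],4),r[1:]))
for i,s in enumerate(S):
    r=measure(F,"lid_"+s,(.645,-.2,.02*i)); print("lid",s,r and (np.round(r[0],4),r[1:]))
a=cv2.resize(F[0]["image"][150:260,330:500],None,fx=3,fy=3,interpolation=cv2.INTER_CUBIC)
b=cv2.resize(F[1]["image"][240:400,360:520],(330,330),interpolation=cv2.INTER_CUBIC)
cv2.imwrite("pics/crop.png",np.hstack([cv2.resize(a,(460,330)),b]))
st=env.read_state();print(st["tool_rot"],st["position"],st["clock"])
for p in [(.645,-.2,.003),(.45,-.292,.06),(.475,-.108,.06),(.639,.165,.06),(.475,.093,.06)]:
    for y in range(0,180,30):
        q=env.inverse_kinematics(p,[180,0,y]); print(p,y,None if q is None else np.round(q,0))
E
```

```text
jar large (array([ 0.4505, -0.2888,  0.0013]), (array([-1.1, -0.4,  0.3,  0.3,  0. , -1.4,  0.1,  2.1]), 2))
jar medium (array([ 0.4746, -0.1024,  0.0029]), (array([ 1.8, -0.9, -0.1, -0.6, -0.4, -1.3, -0.9,  1.6]), 2))
jar small (array([0.6395, 0.1688, 0.0022]), (array([ 0.1, -0.9,  0.9, -0.9, -1.2, -0.8, -1. ,  1.1]), 2))
jar mini (array([0.4741, 0.1   , 0.0034]), (array([-0.1, -0.7,  0.8, -0.5, -1. , -0.9, -0.2,  1.2]), 2))
lid large (array([ 0.6531, -0.2042, -0.0103]), (array([-0.1, -0.9,  8.6, -0.6, -1.2, -1.6, -0.3,  6.6]), 2))
lid medium (array([ 0.6504, -0.2078,  0.0132]), (array([-0.3, -0. ,  1.2, -0.9, -0.5, -2.4, -0.2,  6.4]), 2))
lid small (array([ 0.6473, -0.2054,  0.0369]), (array([-0.2, -5.8,  9.9, -0. , -0.7, -1.6, -0.4,  5.5]), 2))
lid mini (array([ 0.6476, -0.2047,  0.0625]), (array([-0.1, -1.4,  1.5, -0.1, -1.1, -0.6, -0.2,  0.9]), 2))
[ 1.79998304e+02  5.31468968e-04 -2.39403587e+01] [0.25356737 0.57120457 0.201755  ] 2.0
(0.645, -0.2, 0.003) 0 [ -4.  37.  -5.   0. -48.  94.]
(0.645, -0.2, 0.003) 30 [ -4.  37.  -5.   0. -48. 124.]
(0.645, -0.2, 0.003) 60 [ -4.  37.
[... 851 characters left out ...]
56.]
(0.475, -0.108, 0.06) 150 [   6.   18.  -29.   -0.  -43. -126.]
(0.639, 0.165, 0.06) 0 [ 28.  32.  -4.   0. -53.  62.]
(0.639, 0.165, 0.06) 30 [ 28.  32.  -4.   0. -53.  92.]
(0.639, 0.165, 0.06) 60 [ 28.  32.  -4.   0. -53. 122.]
(0.639, 0.165, 0.06) 90 [ 28.  32.  -4.   0. -53. 152.]
(0.639, 0.165, 0.06) 120 None
(0.639, 0.165, 0.06) 150 [  28.   32.   -4.   -0.  -53. -148.]
(0.475, 0.093, 0.06) 0 [ 30.  18. -30.   0. -42.  60.]
(0.475, 0.093, 0.06) 30 [ 30.  18. -30.   0. -42.  90.]
(0.475, 0.093, 0.06) 60 [ 30.  18. -30.   0. -42. 120.]
(0.475, 0.093, 0.06) 90 [ 30.  18. -30.   0. -42. 150.]
(0.475, 0.093, 0.06) 120 None
(0.475, 0.093, 0.06) 150 [  30.   18.  -30.   -0.  -42. -150.]
```

View pics/crop.png

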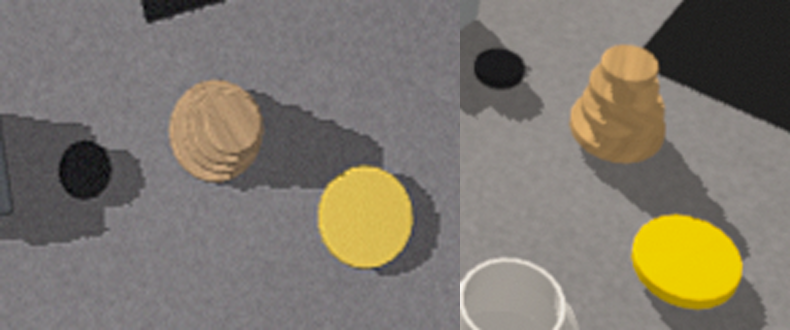

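Crop confirms the wooden four-tier pile is the target. The black disc sits left of it and the yellow disc lower right, both apart from it. Jar and mini-lid fits agree to about 1 px. I'll move the mini lid first.

```bash
cat >> h.py <<'E'
ORI=[180,0,-90]; TR=0.17; OFF=0.004
JP={"large":(.4505,-.2888),"medium":(.4746,-.1024),"small":(.6395,.1688),"mini":(.4741,.1000)}
FOOT={s:.02*i for i,s in enumerate(S)}
def st(msg):
    s=env.read_state(); print(msg,"t=%.1f"%s["clock"],"pos",np.round(s["position"],4),"open %.1f mm"%(87*s["opening"]),"ff",np.round(s["finger_force"],1),"F",np.round(s["force"],1)); return s
def pick(s,xy):
    z=FOOT[s]+OFF
    env.goto([*xy,TR],ORI); env.gripper_to((2*LID[s][0]+15)/87,10)
    env.move_straight([*xy,z+.02],rate=.15)
    hit=env.move_straight([*xy,z],rate=.04,force_limit=4); st(f"down {hit}")
    env.gripper_to(0,10); q=st("gripped")
    env.move_straight([*xy,z+.025],rate=.06); env.move_straight([*xy,TR]); q=st("lifted")
    return abs(87*q["opening"]-2*LID[s][0])<4
def place(s):
    xy=JP[s]; z=JAR[s][2]/1000-.010+OFF
    env.goto([*xy,TR],ORI); env.move_straight([*xy,z+.022])
    hit=env.move_straight([*xy,z-.003],rate=.025,force_limit=2)
    q=st(f"seat hit={hit} nominal z {z:.3f}")
    if q["position"][2]>z+.004: return False
    env.gripper_to((2*LID[s][0]+14)/87); env.move_straight([*xy,z+.03],rate=.06); env.move_straight([*xy,TR])
    return True
E
python3 - <<'E'
from h import *
if pick("mini",(.6476,-.2047)):
    print(place("mini"))
F=[env.grab_frame(n) for n in ["top","side"]]
for s in ["small","medium"]:
    r=measure(F,"lid_"+s,(.645,-.203,FOOT[s])); print("lid",s,r and (np.round(r[0],4),r[1:]))
r=measure(F,"lid_mini",(*JP["mini"],.042)); print("mini",r and (np.round(r[0],4),r[1:]))
cv2.imwrite("pics/a.png",np.hstack([F[0]["image"][140:320,200:500],F[1]["image"][170:350,180:480]]))
E
```

```text
down False t=7.3 pos [ 0.6477 -0.2048  0.0639] open 54.7 mm ff 0.0 F [ 0.8 -0.6  0.1]
gripped t=8.4 pos [ 0.6476 -0.2047  0.064 ] open 0.4 mm ff 0.0 F [-0.1  0.6 -0.2]
lifted t=9.6 pos [ 0.6468 -0.2044  0.1688] open 0.6 mm ff 0.0 F [ 0.5 -0.8 -0.7]
lid small (array([ 0.6496, -0.2036,  0.0362]), (array([-0.2, -1.9, 10.9, -0.1, -0.6, -1.5, -0.5,  3.5]), 2))
lid medium (array([ 0.6522, -0.2065,  0.01  ]), (array([-0.2, -0.6, 12.2, -0.6, -0.6, -1.8, -0.5,  6.8]), 2))
mini None
```

View pics/a.png

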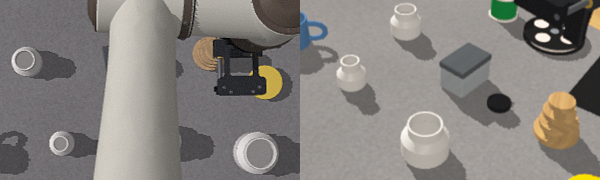

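The grip missed, because the fingers shut to 0. I'll look closer before retrying.

Run:
```python
from h import *
F=[env.grab_frame(n) for n in ["top","side"]]
t=env.read_state()["position"]
for f,n in zip(F,["top","side"]):
    print(n,"TCP px",project(f,t[None]),"mini",[(np.round(d["xyz"],3).tolist(),round(d["score"],2)) for d in env.search_frame(f,"lid_mini")])
    c=project(f,np.array([[.6476,-.2047,.08]]))[0]; print("expected mini top px",c)
a=F[0]["image"][150:300,380:530]; b=F[1]["image"][140:340,350:550]
cv2.imwrite("pics/b.png",np.hstack([cv2.resize(a,(400,400)),cv2.resize(b,(400,400))]))
```

```text
top TCP px [[425.79609684 184.50954105]] mini []
expected mini top px [416.89635831 191.1387903 ]
side TCP px [[451.85900672 221.91124895]] mini [([0.624, -0.107, 0.022], 0.75), ([0.645, -0.208, 0.078], 0.69)]
expected mini top px [441.50859205 271.64482155]
```

View pics/b.png

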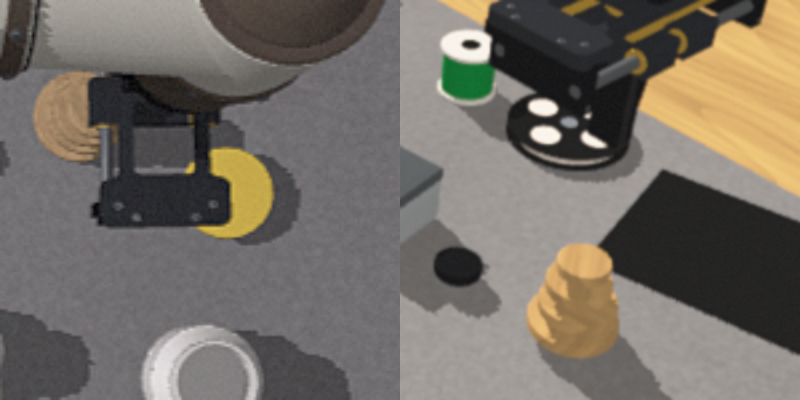

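The mini lid hasn't moved, and the state reports the TCP over it. I'll check the real finger position just above the pile.

Run:
```python
from h import *
env.gripper_to(1.0); xy=(.6476,-.2047); env.move_straight([*xy,.09]); st("above"); print(env.read_state()["tool_rot"])
F=[env.grab_frame(n) for n in ["top","side"]]
f=F[1]; p=project(f,np.array([[*xy,.09],[xy[0]+.043,xy[1],.09],[xy[0]-.043,xy[1],.09]]));print(p)
im=cv2.resize(f["image"][140:340,340:560],None,fx=3,fy=3)
for u in p: cv2.circle(im,tuple(int(v) for v in (u-[340,140])*3),4,(0,0,255),-1)
cv2.imwrite("pics/c.png",im)
```

```text
above t=12.4 pos [ 0.6484 -0.205   0.0909] open 87.0 mm ff 0.0 F [ 0.6 -0.6  0. ]
[-1.79914769e+02 -4.31707685e-02 -8.99760287e+01]
[[442.5919047  266.45870771]
 [461.66486242 254.61707008]
 [422.40682554 278.99081712]]
```

View pics/c.png

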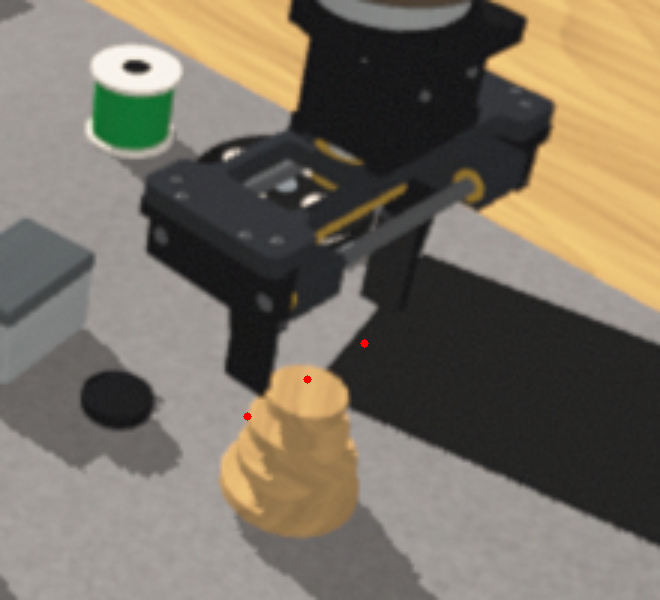

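The real tips (crop (250,388) and (388,305)) sit about 10 px above the projected TCP, or roughly 20 mm too high. I'll touch an empty patch of worktop with shut fingers to calibrate this.

Run:
```python
from h import *
env.move_straight([.6476,-.2047,.17]); env.gripper_to(0)
xy=(.38,0.0); env.goto([*xy,.12],ORI); env.move_straight([*xy,.03],rate=.2)
hit=env.move_straight([*xy,-.03],rate=.03,force_limit=3); s=st(f"touch {hit}")
f=env.grab_frame("side"); p=project(f,np.array([[*s["position"][:2],0]]))[0];print(p)
o=(p-[60,50]).astype(int)
g=env.grab_frame("top"); pg=project(g,np.array([[*s["position"][:2],0]]))[0]; print(pg); og=(pg-[60,50]).astype(int)
im=cv2.resize(f["image"][max(o[1],0):o[1]+100,max(o[0],0):o[0]+120],(480,400)); cv2.circle(im,(240,200),3,(0,0,255),-1)
im2=cv2.resize(g["image"][og[1]:og[1]+100,og[0]:og[0]+120],(320,267)); cv2.circle(im2,(160,133),3,(0,0,255),-1)
cv2.imwrite("pics/d.png",np.hstack([im,cv2.copyMakeBorder(im2,0,133,0,0,cv2.BORDER_CONSTANT)]))
env.move_straight([*xy,.12],rate=.2)
```

```text
touch True t=18.1 pos [ 0.3799 -0.     -0.0204] open 0.3 mm ff 3.8 F [-1.3  0.8  7. ]
[214.34201483 312.91400606]
[313.14574847 327.92143611]
```

View pics/d.png

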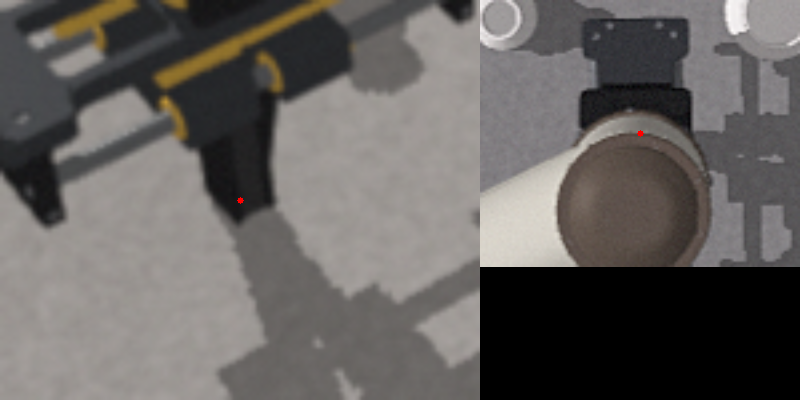

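Calibrated: the lateral position is right, since the red dot sits on the tips' contact. Real tip height is the reported z plus 20 mm, so I'll use that offset.

```bash
sed -i 's/TR=0.17; OFF=0.004/TR=0.14; OFF=0.004-0.020/' h.py
python3 - <<'E'
from h import *
ok=pick("mini",(.6476,-.2047)); print(ok)
if ok: print(place("mini"))
F=[env.grab_frame(n) for n in ["top","side"]]
for s in ["small","medium","large"]:
    r=measure(F,"lid_"+s,(.647,-.203,FOOT[s])); print("lid",s,r and (np.round(r[0],4),r[1:]))
r=measure(F,"lid_mini",(*JP["mini"],.042)); print("mini",r and (np.round(r[0],4),r[1:]))
a=F[0]["image"][150:350,190:510]; b=F[1]["image"][150:350,180:500]
cv2.imwrite("pics/e.png",cv2.resize(np.hstack([a,b]),(800,250)))
E
```

```text
down False t=22.8 pos [ 0.6477 -0.2047  0.0439] open 54.8 mm ff 0.0 F [ 0.3 -0.9  0.4]
gripped t=23.2 pos [ 0.6478 -0.2047  0.0443] open 39.7 mm ff 10.0 F [0.4 0.5 0.5]
lifted t=24.4 pos [ 0.6468 -0.2044  0.1389] open 39.4 mm ff 10.0 F [-0.5 -0.3 -1.2]
True
seat hit=True nominal z 0.026 t=27.3 pos [0.4739 0.0999 0.0258] open 39.7 mm ff 10.0 F [0.7 0.3 1.7]
True
lid small (array([ 0.6493, -0.203 ,  0.0427]), (array([ 1. , -0.2,  0.2, -1.3, -1.5, -0.9, -0.2,  1.1]), 2))
lid medium (array([ 0.6519, -0.2063,  0.0119]), (array([-0.1, -0.7,  4.3, -0.5, -0.6, -1.7, -0.5,  4.9]), 2))
lid large (array([ 0.6534, -0.2047, -0.0103]), (array([ -0.9, -11.1,  15.8,   0.3,  -0.9,  -1.5,   0.1,   6.7]), 2))
mini (array([0.4903, 0.1283, 0.0179]), (array([ 0.2, -0.2, -0.2,  0.2]), 1))
```

View pics/e.png

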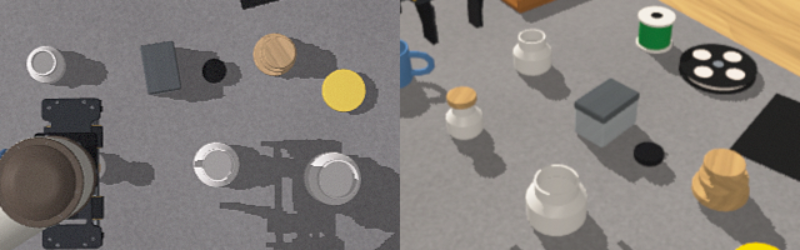

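The mini lid sits flat on its jar (crop (462,97)), and z at seating matched nominal. Next is the small lid.

Run:
```python
from h import *
ok=pick("small",(.6493,-.203)); print(ok)
if ok: print(place("small"))
F=[env.grab_frame(n) for n in ["top","side"]]
m=None
for s in ["medium","large"]:
    r=measure(F,"lid_"+s,(.647,-.203,FOOT[s])); print("lid",s,r and (np.round(r[0],4),r[1:])); m=m or r
r=measure(F,"jar_medium",(*JP["medium"],0)); print("jar",r and (np.round(r[0],4),r[1:]))
if ok and m[2]==2 and abs(m[1]).max()<2.5:
    print(pick("medium",m[0][:2])  and place("medium"))
    F=[env.grab_frame(n) for n in ["top","side"]]
    r=measure(F,"lid_large",(.647,-.203,0)); print("lid large",r and (np.round(r[0],4),r[1:]))
    r=measure(F,"jar_large",(*JP["large"],0)); print("jar",r and (np.round(r[0],4),r[1:]))
a=F[0]["image"][150:350,190:510]; b=F[1]["image"][150:350,180:500]
cv2.imwrite("pics/g.png",cv2.resize(np.hstack([a,b]),(800,250)))
```

```text
down False t=33.1 pos [ 0.6493 -0.203   0.0239] open 65.2 mm ff 0.0 F [ 0.5 -0.5  0.6]
gripped t=33.5 pos [ 0.6495 -0.203   0.0242] open 49.8 mm ff 10.0 F [ 0.3 -0.2  0.5]
lifted t=34.9 pos [ 0.6484 -0.2027  0.1387] open 50.0 mm ff 10.0 F [-1.2  0.8 -1. ]
True
seat hit=True nominal z 0.030 t=37.8 pos [0.6392 0.1687 0.03  ] open 49.3 mm ff 10.0 F [0.2 0.1 4.5]
True
lid medium (array([ 0.6509, -0.2046,  0.0229]), (array([ 0.8, -1. ,  0.5, -0.5, -1. , -0.3, -0.6,  0.4]), 2))
lid large (array([ 0.6537, -0.2037, -0.0089]), (array([-0.3, -4.4, 17.4,  0.1, -0.1, -1.6, -1.2,  3.5]), 2))
jar (array([ 0.4747, -0.1034,  0.0033]), (array([ 0.3, -1. ,  0.4, -0.7, -0.9, -1.2, -0.4,  1.8]), 2))
down False t=43.6 pos [ 0.6509 -0.2046  0.0038] open 74.9 mm ff 0.0 F [ 0.2 -1.   0.8]
gripped t=44.1 pos [ 0.6511 -0.2046  0.0043] open 59.7 mm ff 10.0 F [-0.7  0.6  1.4]
lifted t=45.5 pos [ 0.65   -0.2044  0.1386] open 59.4 mm ff 10.0 F [ 0.5  0.1 -0.5]
seat hit=True nominal z 0.034 t=47.9 pos [ 0.4743 -0.1024  0.0339] open 59.7 mm ff 10.0 F [-0.  -0.2  2.3]
True
lid large (array([ 0.6508, -0.2038,  0.0035]), (array([-0.4, -0.9,  1.7, -0.1, -1.3, -0.5,  0.1,  0.7]), 2))
jar (array([ 0.4497, -0.2896,  0.0024]), (array([-0.6, -1. ,  0.9, -0.3, -1.1, -1.2,  0.2,  2.5]), 2))
```

View pics/g.png

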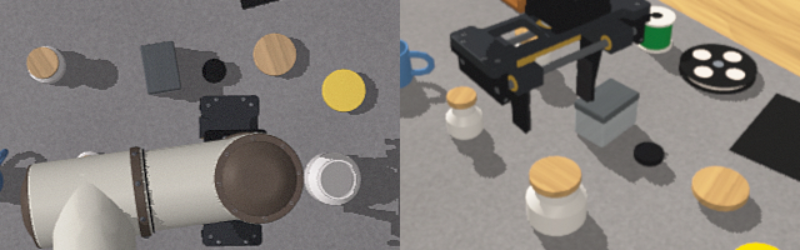

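Mini, small and medium lids are on their jars, and the large lid lies alone at crop (275,55) top and (720,187) side. Now the large lid, then I'll clear the arm and check everything.

Run:
```python
from h import *
ok=pick("large",(.6508,-.2038)); print(ok)
if ok: print(place("large"))
env.set_joints([80.879, 22.042, 0.453, 0, -68.411, -14.817]); st("home")
F=[env.grab_frame(n) for n in ["top","side"]]
for s in S:
    r=measure(F,"lid_"+s,(*JP[s],JAR[s][2]/1000-.01)); print("lid",s,JP[s],r and (np.round(r[0],4),r[1:]))
    r=measure(F,"jar_"+s,(*JP[s],0)); print("  jar",r and np.round(r[0],4))
a=cv2.resize(F[0]["image"][150:350,150:510],(800,444))
cv2.imwrite("pics/i.png",a); cv2.imwrite("pics/j.png",cv2.resize(F[1]["image"][140:460,140:520],(712,600)))
```

```text
down False t=53.2 pos [ 0.6508 -0.2038 -0.0162] open 85.6 mm ff 0.0 F [-0.6  0.2  0.3]
gripped t=53.6 pos [ 0.6511 -0.2038 -0.0157] open 69.5 mm ff 10.0 F [ 0.4 -0.1  0.6]
lifted t=55.2 pos [ 0.65   -0.2036  0.1386] open 69.7 mm ff 10.0 F [-0.2 -0.5 -0.3]
True
seat hit=True nominal z 0.040 t=57.6 pos [ 0.4503 -0.2888  0.0399] open 69.3 mm ff 10.0 F [-0.3  0.5  2.6]
True
home t=62.5 pos [0.2543 0.5708 0.2017] open 83.9 mm ff 0.0 F [ 0.2 -1.4 -0.3]
lid large (0.4505, -0.2888) (array([ 0.4497, -0.2877,  0.0568]), (array([-0.2, -1.1,  1.4, -0.4, -0.7, -1.2, -0.2,  1.6]), 2))
  jar [ 0.4481 -0.295  -0.0272]
lid medium (0.4746, -0.1024) (array([ 0.4747, -0.1022,  0.0507]), (array([ 0.3, -0.9,  0.7, -0.8, -0.9, -0.2, -0.6,  0.3]), 2))
  jar [ 0.4732 -0.105  -0.0196]
lid small (0.6395, 0.1688) (array([0.6375, 0.1673, 0.0497]), (array([-0. , -1.1,  0.5,  0. , -0.8, -0.4, -0.2,  0.5]), 2))
  jar [ 0.6405  0.1677 -0.0189]
lid mini (0.4741, 0.1) (array([0.4724, 0.1028, 0.0227]), (array([ 0.2, -0.2, -0.2,  0.2]), 1))
  jar [ 0.4745  0.1017 -0.0167]
```

View pics/i.png

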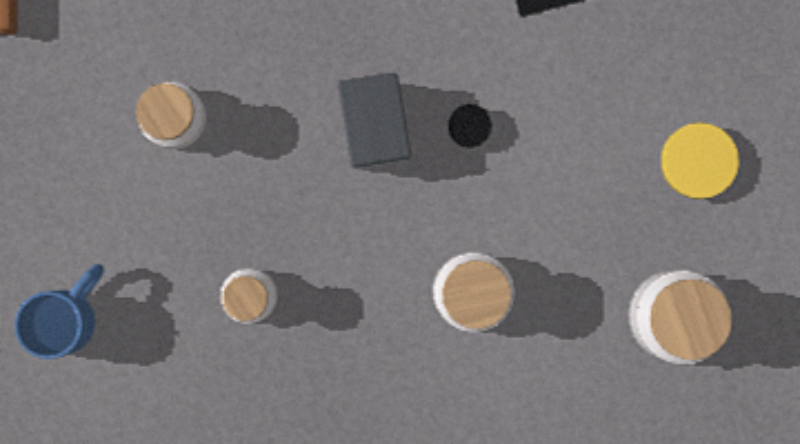

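View pics/j.png

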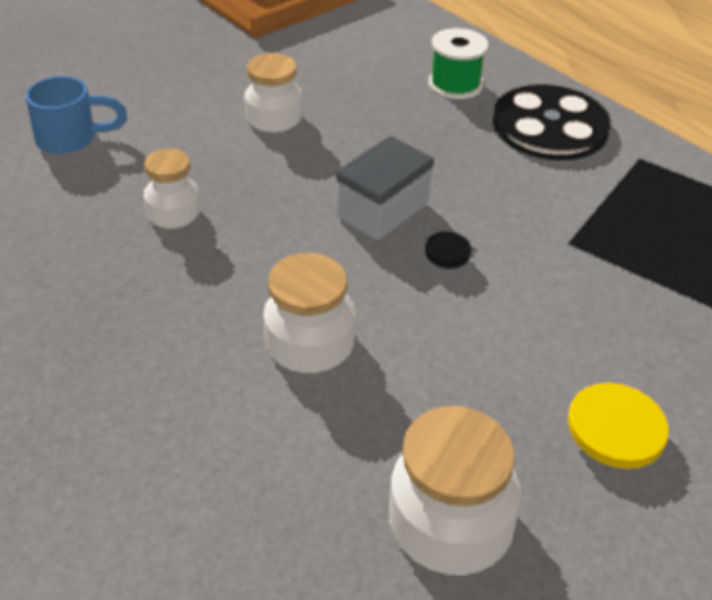

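All four lids lie flat and centred on their own jars: large (690,320), medium (477,295), small (165,110) and mini (245,298) in the top crop. The cup, tin and both look-alikes stand where they were.

```bash
python3 -c "
from workcell import env
print(env.close_job())"
```

```text
the job is handed in; nothing more can be done
None
```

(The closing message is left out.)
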